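Lock the hold-down strap with its square key

ROBOT

A 6-joint arm with a two-finger parallel gripper is mounted at the origin on a cart in front of the work surface, level with it; the furniture and walls round the work are solid. World frame = base frame: x ahead of the robot, y to its left, z up, the work surface at z = 0. Lengths are in mm, angles in rad, forces in N, time in s.
With the tool pointing down it reaches from about 250 to 850 mm from the base axis. Payload 12.5 kg.
Tool frame: the origin (TCP) lies on the centre line of the jaws, within the pads' length; the fingertips stand 17 mm ahead of it and the grasp point (between the pads) lies 2 mm behind it; z points along the fingers, y is the direction in which the jaws open and shut (so a half turn about z gives the same grasp; the last joint's range is limited). The gripper opens to 93 mm and grips with 3 to 60 N. Pads are 15 mm wide; open, the fingers measure 128 mm over their backs; the gripper's body (75 mm by 188 mm) begins 65 mm behind the grasp point.
Start: joints at [1.096, 0.351, 1.652, -0, 1.139, -0.085], TCP at [208.97, 508.74, 235.633] pointing down, gripper open.
Joint ranges: [-2.75, 2.75], [-0.79, 2.1], [0.01, 2.65], [-1.57, 4.71], [0.07, 3.14], [-2.87, 2.87]. Speed limits (rad/s): [2.22, 2.22, 2.79, 3.14, 3.14, 3.14].

INTERFACE

Orientations are given as a rotation vector (axis times angle).
In Python, from rig import * gives the robot as it stands. The module is installed in compiled form; this text tells all that it offers.
- The arm moves only by the shell command python3 -m creep 'ROWS' [FORCE]. ROWS is JSON, a list of rows, each a list of 7 numbers: the shift along the tool's x, y, z in mm, then the turn, a rotation vector about the tool's x, y, z in rad, then the closure, from -1 (fully open) to 1 (shut). In form: [[tx, ty, tz, ax, ay, az, hand], ...]. A call has 1 to 8 rows; each row shifts and turns the commanded pose from where the row before left it, along the tool's axes as they then stand; what a row does not reach is not made up. A row lasts 1/12 s, in which the tool goes at most 41.7 mm and 7.16 degrees, less where a joint would pass 70% of its speed; a pose out of reach is approached as far as the arm can. A call is refused whole if a number of a shift passes 41.7 or a number of a turn 0.125, either way. A call with a gripper value outside its range is refused whole. The fingers move at their own pace and stop on an object; FORCE is the grip in N (left out, the last holds). Time passes only in rows, so rows that do not move let the fingers close. It gives the time, the measured TCP pose, the force and the opening at its end, in the units of the state.
- get_state(): the state, without advancing time (a new reading comes with each control period).
- camera(name): name is "scene" or "top" or "wrist"; returns (picture, depth): 480x640x3 uint8, blue, green, red; 480x640 float32, mm along the optical axis (not along the pixel's ray), 0 where there is no reading.
- camera_info(name): a dict with "intrinsics" (3x3 intrinsics, pixels), "R" (3x3) and "t" (3): a world point X has camera coordinates R X + t; the wrist camera has in their place "T_tool_cam" (4x4, takes a point from camera to tool coordinates, whose origin is the TCP and whose axes are the flange's). Camera axes: x right, y down, z forward; pixel columns grow to the right and rows downward; lengths in mm; the calibration is good to about 2 mm. A picture is of the moment at which its call begins: read the wrist's pose just before it. camera_info takes no time and is no camera call.
- finish_job(): hands the job in, once; it reports no verdict.
The state is a dict: "time_s": time; "joints": joint angles; "qd": joint speeds; "joint_torque": joint torques, N m; "position": TCP position; "eef_rot": TCP orientation; "contact_force": force on the tool from outside, world axes, zero at the start; "wrist_torque": the same for the moment, N m; "opening": finger opening in mm.
Only numpy, scipy, OpenCV 4.12 (cv2) and the standard library are available. Lean on these libraries where they do the work, as an engineer would, in place of code of your own. Each camera call takes 0.05 s, during which the arm holds its last target. There are 200 camera calls.

TASK

The steel bench block has to be locked down in its fixture. Swing the blue strap back over the block until it meets its stop, then take the red-handled key from its wooden stand, pass it through the eye of the strap into the square socket of the brass barrel below until its collar sits on the strap, and turn it clockwise (seen from above) to its stop. Leave the key in place, collar still down on the strap, and do not disturb the pot, the wire spool, the pliers or the tweezers.

Things in the scene. Friction and masses are not known exactly. Their poses are not given: they have to be found in the camera images.
- fixture: Fixed fixture: dark steel base 105 (x) x 215 (y) x 10 mm, origin at the centre of its underside, z up. Strap pivot post at y = +75 mm, brass lock barrel (40 mm wide, in a 52 mm steel ring) at y = -75 mm, a 75 x 75 x 22 mm steel bench block in the nest between. An 8 mm stop post at x = -24.5, y = -45.5 mm, 44 mm high.
- strap (a joint): Angle of the blue strap about its vertical pivot (rad): 0 = closed, straight over the block with its eye over the barrel, against the stop; grows as the strap swings out to the fixture's +x side (counterclockwise from above), at most 1.6. It is stiff and stays where left (about 0.1 N m).
- strap_pivot (a point): Point on the strap's vertical pivot axis at the height of the strap's top (42.5 mm above the fixture's underside); a bolt head stands 14 mm above it.
- strap_eye (a point): Centre of the eye at the top face of the blue strap (42.5 mm above the fixture's underside): a round through hole 23 mm wide, 150 mm from the pivot. The strap is 40 mm wide, 8 mm thick, 190 mm long. Its axes: z up, +y to the pivot.
- strap_knob (a point): Middle of the black round knob on the strap, halfway between pivot and eye (75 mm from each): 20 mm wide, rises 22 mm above the strap; this point is 12 mm above the strap's top face.
- socket_mouth (a point): Centre of the mouth of the barrel's square socket, 33 mm above the fixture's underside: 16.4 mm square, 20 mm deep. Axes are the fixture's: at barrel angle 0 the sides of the square are parallel to its x and y, so the key enters with its handle along or across the closed strap.
- barrel (a joint): Clockwise angle (from above) of the lock barrel (rad): 0 = unlocked, 1.2 = locked, at its stop. The loose fit of the key adds up to about 0.15 rad of play. Friction about 0.06 N m.
- key: Loose T-handled key, 0.12 kg, 80 mm tall, upright. Origin at the centre of its bottom tip, z up, x along the handle. From the tip up: tapered nose to 5 mm, shank 14 mm square to 18 mm (sides parallel to x and y), round 18 mm wide to 27 mm, collar 30 mm wide to 32 mm, stem 14 mm wide to 60 mm, red bar handle 44 (x) x 12 (y) x 20 mm to 80 mm.
- key_collar (a point): Centre of the underside of the key's collar, 27 mm above its tip. Fully home, it lies on the strap's top face.
- key_handle (a point): Middle of the key's red bar handle, 70 mm above its tip; grip across its 12 mm width.
- key_stand: Fixed wooden block 60 x 60 x 36 mm with a 23 mm round hole that holds the key upright, the collar resting on its top. Origin at the centre of its underside.
- bench_block: Steel bench block 75 x 75 x 22 mm in the fixture's nest; origin at the centre of its underside.
- pot: Bystander: small white pot, 42 mm wide, 34 mm tall; origin at the centre of its underside.
- spool: Bystander: spool of binding wire, 52 mm wide, 28 mm tall; origin at the centre of its underside.
- pliers: Bystander: teal pliers lying flat, 36 x 149 x 12 mm, length along its y.
- tweezers: Bystander: tweezers lying flat, 15 x 140 x 10 mm, length along its y.
Mind the look-alikes: they are no part of the job. Leave any green look-alike of the key alone.

How it is judged:
By the outcome, as a careful person would: the job done as asked, in the order asked, and still so for the second after the job is handed in, with the robot touching nothing.
It also fails if it takes over 58 s, if anything falls off the work surface, if the arm or the gripper's body presses on something with over 40 N, if the wrist force passes 120 N, or if a joint passes its speed limit or range.

## Working session

There is one attempt and no reset: what is moved stays moved. The work goes in short steps, Python scripts to look and compute and a shell command to move; the robot and the scene stay as the last step left them, time stands still between calls to the robot, and variables do not carry over. Pictures are saved under pics/ and viewed, about 8 in all and at most 12, crops included, and the job is handed in when it is done.

```bash
mkdir -p pics; cat > h.py <<'E'
from rig import *
import numpy as np, cv2
from scipy.spatial.transform import Rotation as Ro
def grab(name,fn):
    s=get_state(); p,d=camera(name); cv2.imwrite('pics/'+fn+'.png',p); np.savez('pics/'+fn+'.npz',d=d,pos=s['position'],rot=s['eef_rot']); return p,d
def world(name,fn,u,v,z=None):
    """pixel->world by depth, or on plane z"""
    f=np.load('pics/'+fn+'.npz'); i=camera_info(name); K=np.array(i['intrinsics'])
    r=np.linalg.inv(K)@[u,v,1]
    if name=='wrist':
        T=np.array(i['T_tool_cam']); W=np.eye(4); W[:3,:3]=Ro.from_rotvec(f['rot']).as_matrix(); W[:3,3]=f['pos']; M=W@T; R=M[:3,:3]; o=M[:3,3]
    else:
        R=np.array(i['R']).T; o=-R@np.array(i['t'])
    k=f['d'][int(round(v)),int(round(u))] if z is None else (z-o[2])/(R@r)[2]
    return np.round(o+R@r*k,1)
E
python3 - <<'E'
from h import *
for n in ('top','scene'):
    grab(n,n+'0'); 
print(get_state())
for n in ('top','scene'): print(camera_info(n))
print(camera_info('wrist'))
E
```

```text
{'time_s': 0.1, 'joints': array([ 1.09635814e+00,  3.51180685e-01,  1.65234636e+00, -1.91820256e-05,
        1.13907333e+00, -8.46000742e-02]), 'qd': array([ 0.00062777, -0.00123908, -0.00217699, -0.00011907, -0.00125968,
       -0.00099773]), 'joint_torque': array([ 2.46756927e-04, -4.98037040e+01, -2.85702968e+01,  7.00430735e-02,
        2.39342329e-02, -7.60605189e-05]), 'position': array([208.87324876, 508.49135145, 235.16138367]), 'eef_rot': array([-6.08422990e-01, -3.08184716e+00,  1.52890126e-03]), 'contact_force': array([-0.10093269,  0.0024174 , -0.58499764]), 'wrist_torque': array([-0.04223243, -0.06309177, -0.03435628]), 'opening': 93.26590862609558}
{'intrinsics': array([[438.39805309,   0.        , 313.62172191],
       [  0.        , 438.39805309, 239.95263861],
       [  0.        ,   0.        ,   1.        ]]), 'R': array([[-0.00623856, -0.99996247, -0.00601131],
       [-0.98265863,  0.00724444, -0.18528231],
       [ 0.18531891,  0.00475117, -0.98266695]]), 't': array([ 66.62933638, 501.04118352, 823.63161963])}
{'intrinsics': array([[584.61253771,   0.        , 3
[... 153 characters left out ...]
1 , -0.01807184],
       [-0.34496303, -0.39841243, -0.84986354],
       [ 0.53004808,  0.66456276, -0.52669286]]), 't': array([-347.66192203,  267.0990897 ,  747.66566807])}
{'intrinsics': array([[402.36952869,   0.        , 322.91969767],
       [  0.        , 402.36952869, 240.96791599],
       [  0.        ,   0.        ,   1.        ]]), 'T_tool_cam': array([[-9.00923065e-04, -9.54722610e-01, -2.97496094e-01,
         8.27456588e+01],
       [ 9.99997696e-01, -2.80542932e-04, -2.12802897e-03,
         5.74061606e-01],
       [ 1.94821695e-03, -2.97497326e-01,  9.54720663e-01,
        -1.50636800e+02],
       [ 0.00000000e+00,  0.00000000e+00,  0.00000000e+00,
         1.00000000e+00]])}
```

View pics/top0.png

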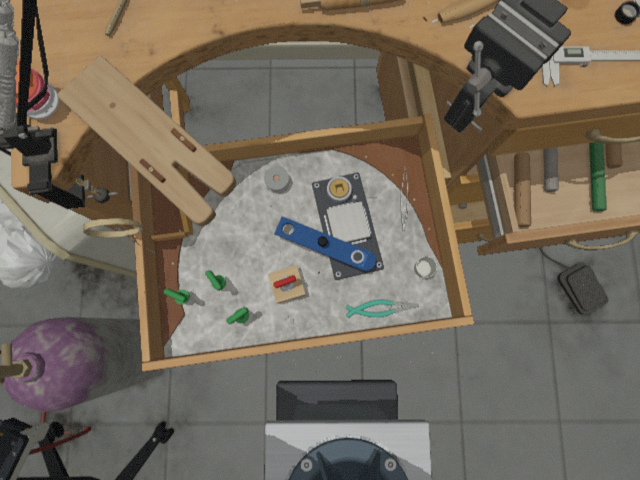

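View pics/scene0.png

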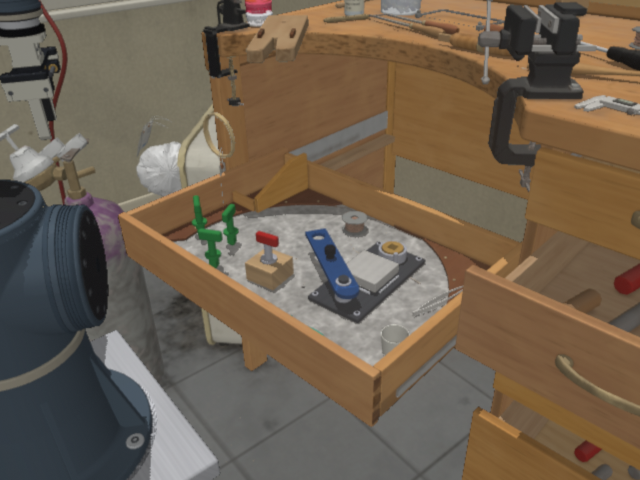

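```bash
python3 - <<'E'
from h import *
for n,u,v,z in [('pivot',358,257,56),('barrel',340,187,33),('knob',322,241,64),('eye',289,229,42.5),('key',287,282,89),('keydepth',287,282,None),('stand',288,285,36),('floor',250,250,None),('strap',340,249,None),('barrelD',340,187,None),('wallnear',300,345,None),('wallL',150,300,None),('wallfar',300,148,None),('spool',277,178,28),('pot',425,268,34),('plA',350,314,10),('plB',415,304,10)]:
    print(n,world('top','top0',u,v,z))
p=cv2.imread('pics/top0.png')[150:350,160:460]
cv2.imwrite('pics/crop0.png',cv2.resize(p,None,fx=2.66,fy=2.66,interpolation=cv2.INTER_CUBIC))
E
```

```text
pivot [465.3 -23.1  56. ]
barrel [615.    8.1  33. ]
knob [496.1  46.9  64. ]
eye [525.1 112.5  42.5]
key [414.5 112.9  89. ]
keydepth [414.7 113.1  86.8]
stand [413.4 114.4  36. ]
floor [490.2 196.6  -1.4]
strap [483.7  10.9  42. ]
barrelD [621.4   6.9  12.7]
wallnear [299.9  89.4  74.5]
wallL [385.  379.5  52.1]
wallfar [709.6  91.4  12.4]
spool [637.2 138.9  28. ]
pot [ 445.5 -157.9   34. ]
plA [356.7  -8.7  10. ]
plB [ 375.7 -139.9   10. ]
```

View pics/crop0.png

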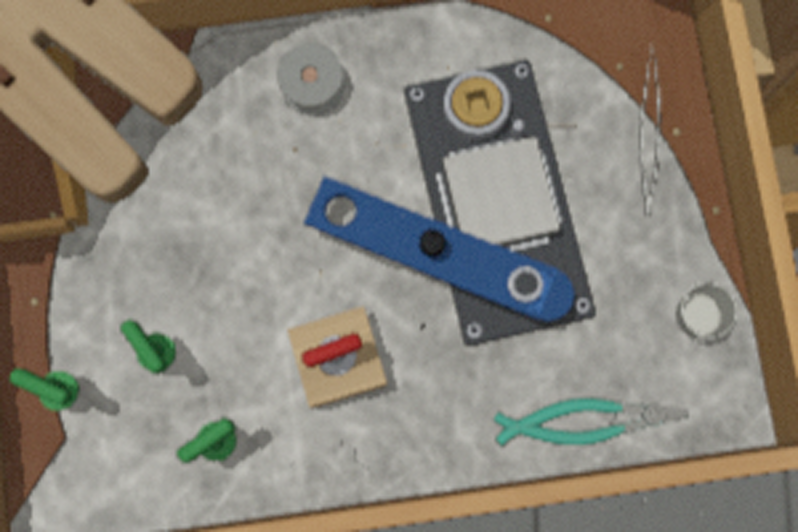

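The top crop shows one red-handled key on its wooden stand (crop 333,350; top 287,283). The look-alikes are the three green keys at top (177,296), (215,281) and (238,316), so I choose the red one. The strap is blue, with its eye at (289,229), knob at (322,241) and pivot at (358,257). The barrel is at (340,187).

```bash
cat >> h.py <<'E'
def yaw():
    R=Ro.from_rotvec(get_state()['eef_rot']).as_matrix(); return R,np.degrees(np.arctan2(R[1,1],R[0,1]))
def to(x,y,z,yw=None):
    s=get_state(); R,a=yaw(); d=np.array([x,y,z])-s['position']
    print('t',round(s['time_s'],2),'pos',np.round(s['position'],1),'yaw',round(a,1),'F',np.round(s['contact_force'],1),'open',round(s['opening'],1))
    print('shift now',np.round(R.T@d,1))
    if yw is not None:
        th=np.radians(yw); T=np.array([[np.sin(th),np.cos(th),0],[-np.cos(th),np.sin(th),0],[0,0,-1]])
        print('turn rv',np.round(Ro.from_matrix(R.T@T).as_rotvec(),3),'shift after turn',np.round(T.T@d,1))
E
python3 - <<'E'
from h import *
for u,v in [(120,130),(225,180),(205,212),(100,70),(460,110),(430,160),(165,310)]: print(u,v,world('top','top0',u,v))
to(496,47,190,-27)
E
```

```text
120 130 [585.8 310.4 374.8]
225 180 [517.3 172.7 374.9]
205 212 [475.5 195.8 376.7]
100 70 [669.9 342.5 376.6]
460 110 [ 636.5 -147.8  321.8]
430 160 [ 663.8 -174.6   54.8]
165 310 [367.2 366.    3.6]
t 0.1 pos [208.9 508.5 235.2] yaw 67.7 F [-0.1  0.  -0.6] open 93.3
shift now [-441.  -317.7   45.5]Traceback (most recent call last):
  File "<stdin>", line 3, in <module>
  File "h.py", line 24, in to
    print('turn rv',np.round(Ro.from_matrix(R.T@T).as_rotvec(),3),'shift after turn',np.round(T.T@d,1))
                             ~~~~~~~~~~~~~~^^^^^^^
  File "scipy/spatial/transform/_rotation.pyx", line 1143, in scipy.spatial.transform._rotation.Rotation.from_matrix
ValueError: Non-positive determinant (left-handed or null coordinate frame) in rotation matrix 0: [[ 8.13188931e-02 -9.96688132e-01 -6.77995156e-05]
 [-9.96687625e-01 -8.13189201e-02  1.00558281e-03]
 [ 1.00776584e-03  1.41979430e-05  9.99999492e-01]].
```

```bash
sed -i 's/\[\[np.sin(th),np.cos(th),0\],\[-np.cos(th)/[[-np.sin(th),np.cos(th),0],[np.cos(th)/' h.py; python3 - <<'E'
from h import *
to(370,60,240,-27); to(496,47,190,-27)
E
```

```text
t 0.1 pos [208.9 508.5 235.2] yaw 67.7 F [-0.1  0.  -0.6] open 93.3
shift now [-319.5 -353.6   -4.5]
turn rv [-1.000e-03  1.000e-03  1.652e+00] shift after turn [-326.5  347.2   -4.8]
t 0.1 pos [208.9 508.5 235.2] yaw 67.7 F [-0.1  0.  -0.6] open 93.3
shift now [-441.  -317.7   45.5]
turn rv [-1.000e-03  1.000e-03  1.652e+00] shift after turn [-280.8  465.3   45.2]
```

```bash
python3 -m creep '[[-26.6,-29.5,-0.4,0,0,0,-1],[-26.6,-29.5,-0.4,0,0,0,-1],[-26.6,-29.5,-0.4,0,0,0,-1],[-26.6,-29.5,-0.4,0,0,0,-1],[-26.6,-29.5,-0.4,0,0,0,-1],[-26.6,-29.5,-0.4,0,0,0,-1]]'
python3 -m creep '[[-26.6,-29.5,-0.4,0,0,0,-1],[-26.6,-29.5,-0.4,0,0,0,-1],[-26.6,-29.5,-0.4,0,0,0,-1],[-26.6,-29.5,-0.4,0,0,0,-1],[-26.6,-29.5,-0.4,0,0,0,-1],[-26.6,-29.5,-0.4,0,0,0,-1]]'
python3 -m creep '[[0,0,0,0,0,0.118,-1],[0,0,0,0,0,0.118,-1],[0,0,0,0,0,0.118,-1],[0,0,0,0,0,0.118,-1],[0,0,0,0,0,0.118,-1],[0,0,0,0,0,0.118,-1],[0,0,0,0,0,0.118,-1]]'
python3 -m creep '[[0,0,0,0,0,0.118,-1],[0,0,0,0,0,0.118,-1],[0,0,0,0,0,0.118,-1],[0,0,0,0,0,0.118,-1],[0,0,0,0,0,0.118,-1],[0,0,0,0,0,0.118,-1],[0,0,0,0,0,0.118,-1]]'
python3 - <<'E'
from h import *
to(496,47,190,-27)
grab('wrist','w1'); grab('top','top1')
E
```

```text
time_s: 0.6
position: [289.3, 282.6, 237.9]
eef_rot: [-0.608, -3.082, 0.0]
contact_force: [1.1, -0.5, 0.5]
opening: 92.6
time_s: 1.1
position: [369.7, 58.1, 240.5]
eef_rot: [0.608, 3.082, 0.0]
contact_force: [1.3, 1.5, 0.2]
opening: 93.0
time_s: 1.68
position: [369.5, 60.0, 240.3]
eef_rot: [-1.802, -2.573, 0.0]
contact_force: [0.2, 0.1, 0.3]
opening: 93.1
time_s: 2.27
position: [369.5, 60.0, 240.3]
eef_rot: [-2.683, -1.634, 0.001]
contact_force: [-0.9, -0.5, 0.4]
opening: 93.4
t 2.27 pos [369.5  60.  240.3] yaw -27.3 F [-0.9 -0.5  0.4] open 93.4
shift now [ 46.5 118.3  50.2]
turn rv [-0.     0.    -0.006] shift after turn [ 45.8 118.6  50.3]
```

View pics/w1.png

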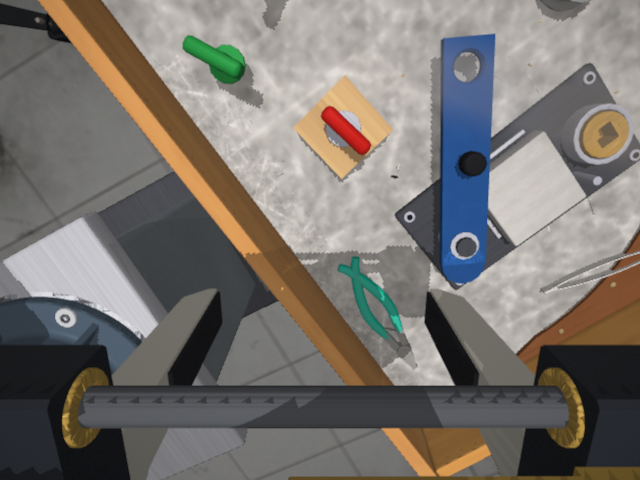

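```bash
python3 - <<'E'
from h import *
w=lambda u,v,z:world('wrist','w1',u,v,z)
piv=w(466,246,56);eye=w(467,66,42.5);kn=w(472,162,64.5);bar=w(605,133,33)
k1=w(328,113,89);k2=w(363,147,89);k=w(346,130,89)
st=np.mean([w(346,76,36),w(392,129,36),w(343,180,36),w(295,128,36)],0)
bl=w(409,217,10),w(589,78,10)
print(piv,eye,kn,bar,k1,k2,k,st,bl)
a=lambda v:np.degrees(np.arctan2(v[1],v[0]))
print('strap',a(eye-piv),np.linalg.norm(eye-piv),'barrel',a(bar-piv),np.linalg.norm(bar-piv),'handle',a(k2-k1),np.linalg.norm(k2-k1),'mid',(piv+eye)/2)
print('fixture edge',a(np.subtract(bl[1],bl[0])))
print('knob depth',world('wrist','w1',472,162),'key',world('wrist','w1',346,130))
to(*kn[:2],100,-24)
E
```

```text
[469.3 -20.7  56. ] [527.7 114.3  42.5] [497.9  47.3  64.5] [616.9   9.4  33. ] [412.2 133.7  89. ] [424.2 100.7  89. ] [418.4 117.2  89. ] [418.95 115.6   36.  ] (array([439.2,  11.3,  10. ]), array([630.6,  54. ,  10. ]))
strap 66.60704854454488 147.7085305593418 barrel 11.526254529847167 152.38362772949066 handle -70.01689347810002 35.11409973215886 mid [498.5   46.8   49.25]
fixture edge 12.576342913549148
knob depth [497.6  47.6  65.4] key [418.4 117.3  90.3]
t 2.37 pos [369.5  60.  240.3] yaw -27.1 F [-0.3  0.4  0.4] open 93.1
shift now [ 47.2 120.1 140.2]
turn rv [-0.     0.    -0.054] shift after turn [ 40.6 122.4 140.3]
```

```bash
python3 -m creep '[[11.8,30,9,0,0,0,-1],[11.8,30,9,0,0,0,-1],[11.8,30,9,0,0,0,-1],[11.8,30,9,0,0,0,-1],[0,0,35,0,0,0,-1],[0,0,35,0,0,0,-1],[0,0,35,0,0,0,-0.3],[0,0,27,0,0,0,-0.3]]' 
python3 -m creep '[[0,0,10,0,0,0,-0.3],[0,0,0,0,0,0,-0.3]]'
python3 - <<'E'
from h import *
to(497.9,47.3,62,-27)
E
python3 -m creep '[[0,0,0,0,0,0,1],[0,0,0,0,0,0,1],[0,0,0,0,0,0,1],[0,0,0,0,0,0,1],[0,0,0,0,0,0,1],[0,0,0,0,0,0,1]]' 6
python3 -c "
from h import *
to(497.9,47.3,62,-27)"
```

```text
time_s: 3.03
position: [497.1, 47.5, 69.8]
eef_rot: [-2.674, -1.648, 0.003]
contact_force: [0.3, 0.2, -0.0]
opening: 84.0
time_s: 3.2
position: [496.8, 47.6, 60.6]
eef_rot: [-2.674, -1.644, 0.006]
contact_force: [0.1, -0.3, 0.4]
opening: 70.7
t 3.2 pos [496.8  47.6  60.6] yaw -26.8 F [ 0.1 -0.3  0.4] open 70.7
shift now [ 0.2  1.1 -1.4]
turn rv [-0.004  0.002  0.003] shift after turn [ 0.2  1.1 -1.4]
time_s: 3.7
position: [498.3, 47.6, 63.0]
eef_rot: [2.678, 1.642, 0.001]
contact_force: [-0.1, 0.8, -0.1]
opening: 31.3
t 3.7 pos [498.3  47.6  63. ] yaw -27.0 F [-0.1  0.8 -0.1] open 31.3
shift now [-0.5 -0.2  1. ]
turn rv [ 0.001 -0.     0.   ] shift after turn [-0.5 -0.2  1. ]
```

```bash
python3 -m creep '[[0,0,0,0,0,0,1],[0,0,0,0,0,0,1],[0,0,0,0,0,0,1]]' 8
python3 -m creep '[[0,8.8,0,0,0,0.118,1],[0,8.8,0,0,0,0.118,1],[0,8.8,0,0,0,0.118,1],[0,8.8,0,0,0,0.118,1],[0,8.8,0,0,0,0.118,1],[0,8.8,0,0,0,0.118,1],[0,8.8,0,0,0,0.118,1]]'
python3 - <<'E'
from h import *
p=np.array([469.3,-20.7]); a=np.radians(12.2)
to(*(p+75*np.array([np.cos(a),np.sin(a)])),62.5,-77.8)
q=get_state()['position'][:2]-p; print(np.linalg.norm(q),np.degrees(np.arctan2(q[1],q[0])))
E
```

```text
time_s: 3.95
position: [498.3, 47.6, 62.6]
eef_rot: [2.678, 1.642, 0.001]
contact_force: [0.3, -0.0, 3.2]
opening: 19.3
time_s: 4.53
position: [540.9, 4.0, 62.8]
eef_rot: [-3.113, -0.419, -0.008]
contact_force: [9.7, 6.4, -5.3]
opening: 19.2
t 4.53 pos [540.9   4.   62.8] yaw -74.7 F [ 9.7  6.4 -5.3] open 19.2
shift now [-0.7  8.9  0.3]
turn rv [ 0.    -0.005  0.055] shift after turn [-0.2  9.   0.3]
75.7213492189264 19.000030809402055
```

```bash
python3 -m creep '[[0,7,0,0,0,0.06,1],[0,1,0,0,0,0,1],[0,0,0,0,0,0,1]]'
python3 -m creep '[[0,1,0,0,0,0,1],[0,0,0,0,0,0,1]]'
python3 -m creep '[[0,1,0,0,0,0,1],[0,0,0,0,0,0,1]]'
python3 -m creep '[[0,1,0,0,0,0,1],[0,0,0,0,0,0,1]]'
```

```text
time_s: 4.78
position: [543.0, -4.4, 62.8]
eef_rot: [3.123, 0.333, 0.008]
contact_force: [9.7, 1.0, -4.3]
opening: 19.0
time_s: 4.95
position: [543.1, -5.0, 62.8]
eef_rot: [3.124, 0.334, 0.008]
contact_force: [9.4, 2.4, -4.0]
opening: 19.3
time_s: 5.12
position: [543.2, -5.9, 62.8]
eef_rot: [3.124, 0.335, 0.007]
contact_force: [8.3, 2.1, -3.7]
opening: 19.3
time_s: 5.28
position: [543.3, -6.8, 62.8]
eef_rot: [3.124, 0.335, 0.007]
contact_force: [8.9, 2.7, -3.6]
opening: 19.3
```

```bash
for i in 1 ; do python3 -m creep '[[0,1,0,0,0,0,1],[0,0,0,0,0,0,1]]'; python3 -m creep '[[0,1,0,0,0,0,1],[0,0,0,0,0,0,1]]'; done; python3 -c "
from h import *
grab('wrist','w2')"
```

```text
time_s: 5.45
position: [543.4, -7.5, 62.8]
eef_rot: [-3.123, -0.334, -0.007]
contact_force: [7.5, 6.2, -2.4]
opening: 19.4
time_s: 5.62
position: [543.4, -7.6, 62.8]
eef_rot: [-3.122, -0.333, -0.006]
contact_force: [7.9, 12.4, -0.7]
opening: 19.1
```

View pics/w2.png

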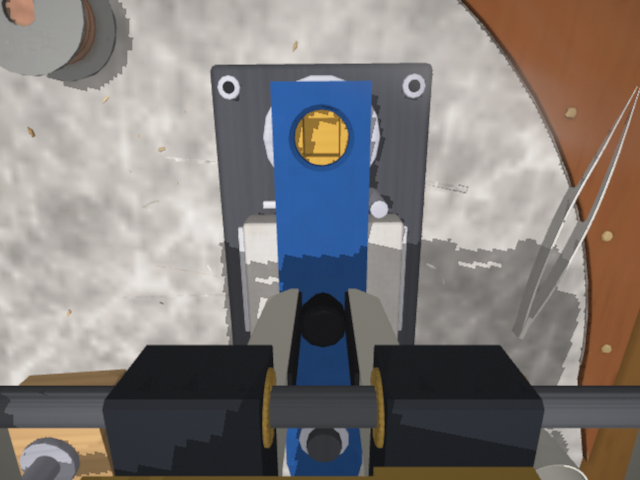

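The strap now lies over the block against the stop post (379,209). The square socket shows centred in the eye at about (321,136).

```bash
python3 - <<'E'
from h import *
w=lambda u,v,z:world('wrist','w2',u,v,z)
print('eye',w(320.5,136,42.5),'sock',w(322,134,33)); h=w(413,85,10)-w(228,87,10); print('fix x ang',np.degrees(np.arctan2(h[1],h[0])),h)
l=w(303,111,33),w(303,155,33),w(341,111,33),w(341,155,33); print(l, np.mean(l,0))
E
python3 -m creep '[[0,0,0,0,0,0,0.2],[0,0,0,0,0,0,0.2],[0,0,0,0,0,0,0.2],[0,0,-15,0,0,0,0.2],[0,0,-30,0,0,0,-0.3],[0,0,-41,0,0,0,-0.3],[0,0,-41,0,0,0,-0.3]]'
python3 - <<'E'
from h import *
to(418.5,116.8,190,20)
grab('wrist','w3')
E
```

```text
eye [617.4   9.3  42.5] sock [617.9   8.8  33. ]
fix x ang -77.26534857712997 [ 19.3 -85.4   0. ]
(array([625.5,  18.8,  33. ]), array([607.4,  15.1,  33. ]), array([628.9,   2.9,  33. ]), array([610.9,  -1.3,  33. ])) [618.175   8.875  33.   ]
time_s: 6.25
position: [541.0, -9.1, 190.3]
eef_rot: [-3.123, -0.335, 0.004]
contact_force: [0.4, 1.1, 0.1]
opening: 52.8
t 6.25 pos [541.   -9.1 190.3] yaw -77.8 F [0.4 1.1 0.1] open 52.8
shift now [ -93.  -149.     0.6]
turn rv [-3.000e-03  1.000e-03 -1.706e+00] shift after turn [160.2 -72.    0.3]
```

View pics/w3.png

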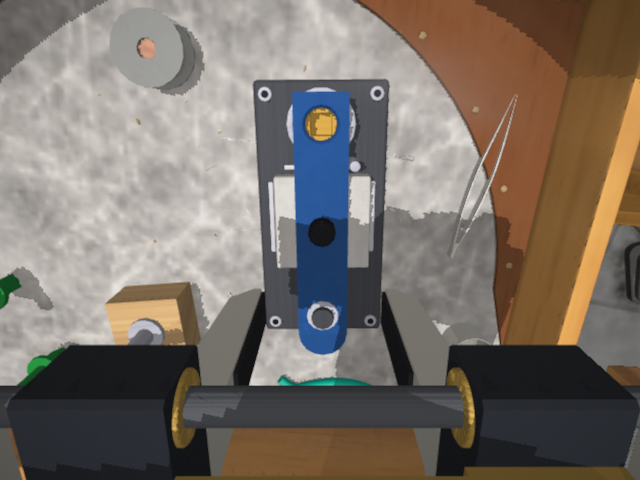

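```bash
python3 -m creep '[[0,0,0,0,0,-0.122,-0.3],[0,0,0,0,0,-0.122,-0.3],[0,0,0,0,0,-0.122,-0.3],[0,0,0,0,0,-0.122,-0.3],[0,0,0,0,0,-0.122,-0.3],[0,0,0,0,0,-0.122,-0.3],[0,0,0,0,0,-0.122,-0.3]]'
python3 -m creep '[[0,0,0,0,0,-0.122,-0.3],[0,0,0,0,0,-0.122,-0.3],[0,0,0,0,0,-0.122,-0.3],[0,0,0,0,0,-0.122,-0.3],[0,0,0,0,0,-0.122,-0.3],[0,0,0,0,0,-0.122,-0.3],[0,0,0,0,0,-0.122,-0.3]]'
python3 -m creep '[[32,-14.4,0,0,0,0,-0.3],[32,-14.4,0,0,0,0,-0.3],[32,-14.4,0,0,0,0,-0.3],[32,-14.4,0,0,0,0,-0.3],[32,-14.4,0,0,0,0,-0.3],[0,0,0,0,0,0,-0.3]]'
python3 - <<'E'
from h import *
to(418.5,116.8,79,20)
grab('wrist','w4')
E
```

```text
time_s: 6.88
position: [541.7, -9.2, 189.1]
eef_rot: [-2.7, -1.607, 0.001]
contact_force: [-0.5, -0.1, 0.8]
opening: 60.3
time_s: 7.47
position: [541.6, -9.2, 189.1]
eef_rot: [-1.792, -2.58, 0.001]
contact_force: [0.9, -0.3, -0.4]
opening: 60.2
time_s: 7.97
position: [415.4, 118.9, 189.0]
eef_rot: [-1.795, -2.576, 0.002]
contact_force: [0.4, -0.6, 0.6]
opening: 60.5
t 7.97 pos [415.4 118.9 189. ] yaw 20.2 F [ 0.4 -0.6  0.6] open 60.5
shift now [ -3.1   2.4 110. ]
turn rv [-0.002 -0.001  0.004] shift after turn [ -3.    2.2 110. ]
```

View pics/w4.png

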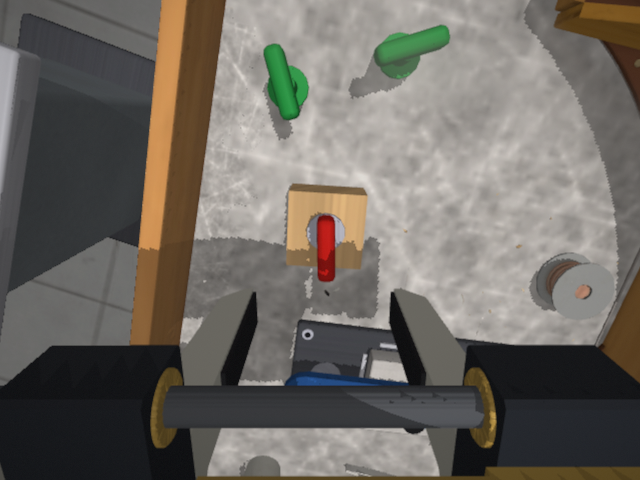

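The red handle is in view at (326,218) to (327,278), square to the jaws. The nearby greens at (283,80) and (410,45) are clear of the gripper.

```bash
python3 - <<'E'
from h import *
w=lambda u,v,z:world('wrist','w4',u,v,z)
a,b=w(326,218,89),w(327,277,89); print(a,b,(a+b)/2,np.degrees(np.arctan2(*(b-a)[1::-1])),np.linalg.norm(b-a))
c=np.mean([a,b],0); to(c[0],c[1],79,20)
E
```

```text
[410.4 138.7  89. ] [425.2 100.7  89. ] [417.8 119.7  89. ] -68.72039557230457 40.78038744298537
t 8.02 pos [417.6 117.7 189.4] yaw 20.3 F [ 0.4 -0.8  0.2] open 60.4
shift now [  1.8   0.9 110.4]
turn rv [-0.001 -0.     0.005] shift after turn [  1.8   0.9 110.4]
```

```bash
python3 -m creep '[[0.2,0.6,30,0,0,0,-0.3],[0,0,30,0,0,0,-0.3],[0,0,25,0,0,0,-0.3],[0,0,15,0,0,0,-0.3],[0,0,9,0,0,0,0],[0,0,0,0,0,0,0.4],[0,0,0,0,0,0,1],[0,0,0,0,0,0,1]]' 30
python3 -m creep '[[0,0,0,0,0,0,1],[0,0,0,0,0,0,1],[0,0,0,0,0,0,1],[0,0,0,0,0,0,1],[0,0,0,0,0,0,1],[0,0,0,0,0,0,1]]' 40
python3 -c "
from h import *
to(418.5,117.2,190,12.6)"
```

```text
time_s: 8.68
position: [420.6, 116.8, 81.3]
eef_rot: [1.799, 2.574, 0.002]
contact_force: [0.2, -0.6, 0.2]
opening: 38.6
time_s: 9.18
position: [419.8, 116.9, 80.5]
eef_rot: [1.799, 2.575, 0.0]
contact_force: [-1.6, -0.7, 1.6]
opening: 12.4
t 9.18 pos [419.8 116.9  80.5] yaw 20.1 F [-1.6 -0.7  1.6] open 12.4
shift now [   0.7   -1.1 -109.5]
turn rv [0.    0.    0.131] shift after turn [   0.6   -1.2 -109.5]
```

```bash
python3 -m creep '[[0,0,-10,0,0,0,1],[0,0,-20,0,0,0,1],[0,0,-30,0,0,0,1],[0,0,-30,0,0,0,1],[0,0,0,0,0,0.066,1],[0,0,0,0,0,0.065,1],[0,0,0,0,0,0,1]]'
python3 -c "
from h import *
to(430,12,170,12.6); to(617.5,9.2,150,12.6)"
```

```text
time_s: 9.77
position: [419.8, 116.9, 170.8]
eef_rot: [1.967, 2.449, 0.001]
contact_force: [-0.8, 0.1, -0.9]
opening: 12.6
t 9.77 pos [419.8 116.9 170.8] yaw 12.4 F [-0.8  0.1 -0.9] open 12.6
shift now [-104.7  -12.6    0.8]
turn rv [ 0.001  0.    -0.003] shift after turn [-104.6  -12.9    0.8]
t 9.77 pos [419.8 116.9 170.8] yaw 12.4 F [-0.8  0.1 -0.9] open 12.6
shift now [-147.8  169.8   21. ]
turn rv [ 0.001  0.    -0.003] shift after turn [-148.3  169.5   20.8]
```

```bash
python3 -m creep '[[-35,-4.2,0,0,0,0,1],[-35,-4.2,0,0,0,0,1],[-35,-4.2,0,0,0,0,1],[-10.8,45e-0,0,0,0,0,1]]' || true
python3 -m creep '[[-35,-4.2,0,0,0,0,1],[-35,-4.2,0,0,0,0,1],[-34.7,-4.2,0,0,0,0,1],[-8.6,36.5,0,0,0,0,1],[-8.6,36.5,0,0,0,0,1],[-8.6,36.5,0,0,0,0,1],[-8.6,36.5,0,0,0,0,1],[-8.6,36.5,0,0,0,0,1]]'
python3 -m creep '[[0,0,0,0,0,0,1],[0,0,0,0,0,0,1],[0,0,0,0,0,0,1]]'
python3 - <<'E'
from h import *
to(617.5,9.2,150,12.6)
grab('wrist','w5'); grab('top','top5')
E
```

```text
time_s: 10.43
position: [619.1, 9.7, 169.6]
eef_rot: [-1.961, -2.453, 0.001]
contact_force: [1.3, -0.6, -1.7]
opening: 12.1
time_s: 10.68
position: [616.8, 9.9, 169.5]
eef_rot: [-1.961, -2.452, 0.002]
contact_force: [0.6, -0.3, -1.3]
opening: 12.2
t 10.68 pos [616.8   9.9 169.5] yaw 12.7 F [ 0.6 -0.3 -1.3] open 12.2
shift now [-0.9  0.6 19.5]
turn rv [-0.002 -0.001  0.001] shift after turn [-0.9  0.5 19.5]out of range
```

View pics/w5.png

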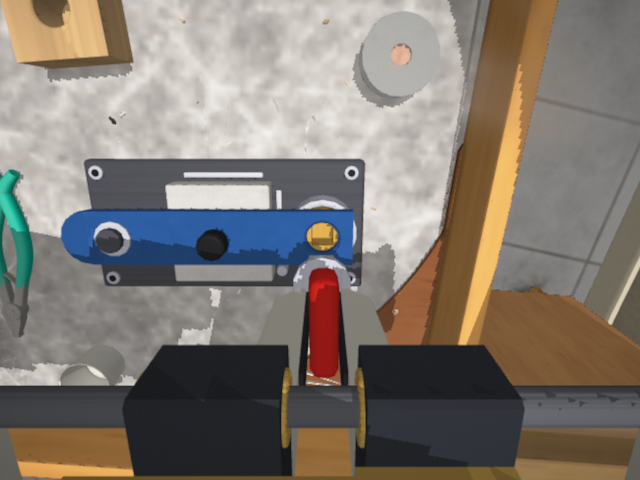

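```bash
python3 - <<'E'
from h import *
f=lambda u,v,z:world('wrist','w5',u,v,z)
print('eye',f(322,236.5,42.5)); a,b=f(323,269,178),f(324,377,178); print('handle',a,b,(a+b)/2,np.linalg.norm(a-b))
p=cv2.imread('pics/w5.png'); q=cv2.imread('pics/top5.png')
A=cv2.resize(p[200:400,220:420],(600,600),interpolation=cv2.INTER_CUBIC)
cv2.imwrite('pics/crop5.png',A)
h=f(95,173,10)-f(352,173,10); print(np.degrees(np.arctan2(-h[1],-h[0])))
E
```

```text
eye [616.3   9.7  42.5]
handle [611.3  37.2 178. ] [622.2  -9.5 178. ] [616.75  13.85 178.  ] 47.95518741491896
12.66410969934339
```

View pics/crop5.png

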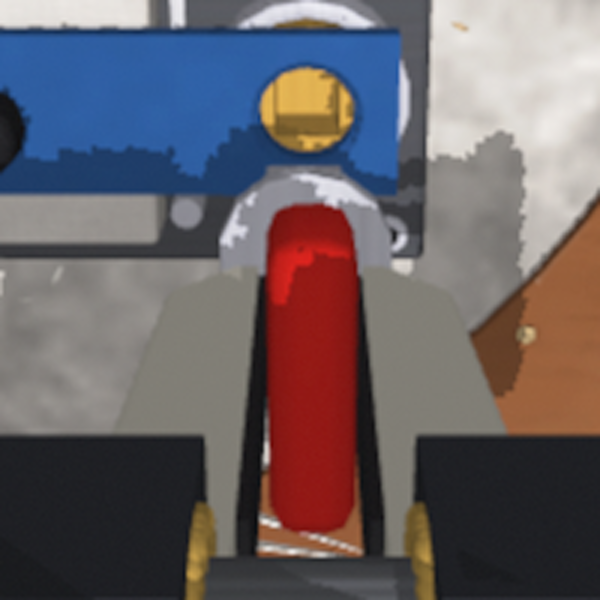

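```bash
python3 - <<'E'
from h import *
f=lambda u,v,z:world('wrist','w5',u,v,z)
print('collar top pt',f(321.7,256,128),'c',f(321.7,284,130),'left',f(293.5,284,130),'right',f(350,284,130))
d=np.load('pics/w5.npz')['d']; print(d[258:300:4,300], d[262,310:335:5],d[268:290:3,323])
print(world('wrist','w5',300,275),world('wrist','w5',322,262),world('wrist','w5',323,300))
E
```

```text
collar top pt [613.2  24.8 128. ] c [616.4  10.6 130. ] left [602.3   7.5 130. ] right [630.5  13.8 130. ]
[293.03824 293.57254 201.97002 200.45766 202.92715 204.24995 203.0033
 202.95088 177.99384 175.02066 170.65276] [201.07056 199.82541 202.1105  200.91158 200.95844] [167.27174 162.30862 159.4678  156.7696  154.38911 153.89551 152.18472
 153.6345 ]
[604.5  14.2 132.8] [613.7  23.4 132.7] [614.   24.9 178.6]
```

```bash
python3 -m creep '[[-0.6,0.1,20,0,0,0,1],[0,0,20,0,0,0,1],[0,0,10,0,0,0,1],[0,0,5,0,0,0,1],[0,0,4,0,0,0,1],[0,0,0,0,0,0,1]]'
python3 -m creep '[[0,0,4,0,0,0,1],[0,0,3,0,0,0,1],[0,0,0,0,0,0,1]]'
python3 -m creep '[[0,0,3,0,0,0,1],[0,0,0,0,0,0,1]]'
python3 -c "
from h import *
to(617,9.3,87,12.6)"
```

```text
time_s: 11.28
position: [617.9, 9.3, 111.5]
eef_rot: [-1.964, -2.452, 0.0]
contact_force: [0.1, -0.4, -0.8]
opening: 12.4
time_s: 11.53
position: [617.9, 9.3, 104.3]
eef_rot: [-1.964, -2.452, 0.0]
contact_force: [-0.2, -0.4, -1.7]
opening: 12.7
time_s: 11.7
position: [617.9, 9.3, 101.2]
eef_rot: [-1.964, -2.452, 0.0]
contact_force: [-0.3, -0.6, -0.5]
opening: 12.3
t 11.7 pos [617.9   9.3 101.2] yaw 12.6 F [-0.3 -0.6 -0.5] open 12.3
shift now [ 0.2 -0.9 14.2]
turn rv [-0. -0.  0.] shift after turn [ 0.2 -0.9 14.2]
```

```bash
python3 -m creep '[[0,0,2,0,0,0,1],[0,0,2,0,0,0,1],[0,0,0,0,0,0,1]]'
python3 -m creep '[[0,0,2,0,0,0,1],[0,0,2,0,0,0,1],[0,0,0,0,0,0,1]]'
python3 -m creep '[[0,0,2,0,0,0,1],[0,0,0,0,0,0,1]]'
```

```text
time_s: 11.95
position: [617.8, 9.2, 97.0]
eef_rot: [-1.964, -2.452, 0.0]
contact_force: [-0.1, -0.8, -1.7]
opening: 12.5
time_s: 12.2
position: [617.8, 9.3, 93.0]
eef_rot: [-1.964, -2.452, 0.001]
contact_force: [-0.2, 0.2, -2.0]
opening: 12.2
time_s: 12.37
position: [617.9, 9.3, 91.1]
eef_rot: [-1.964, -2.452, 0.0]
contact_force: [-0.2, -0.1, -1.3]
opening: 12.7
```

It's in the socket with no contact forces, so I carry on down until the collar touches.

```bash
python3 -m creep '[[0,0,1.5,0,0,0,1],[0,0,1.5,0,0,0,1],[0,0,0,0,0,0,1]]'
python3 -m creep '[[0,0,1,0,0,0,1],[0,0,0,0,0,0,1]]'
python3 -m creep '[[0,0,1,0,0,0,1],[0,0,0,0,0,0,1]]'
```

```text
time_s: 12.62
position: [617.8, 9.3, 88.1]
eef_rot: [-1.964, -2.452, 0.0]
contact_force: [-0.0, 0.8, -1.8]
opening: 12.2
time_s: 12.78
position: [618.0, 9.3, 87.3]
eef_rot: [-1.964, -2.452, 0.0]
contact_force: [-0.3, -0.9, -1.2]
opening: 12.4
time_s: 12.95
position: [618.1, 9.2, 86.9]
eef_rot: [1.964, 2.452, 0.0]
contact_force: [-2.6, -0.3, 3.0]
opening: 12.2
```

```bash
python3 -m creep '[[0,0,0.6,0,0,0,1],[0,0,0,0,0,0,1]]' 50
python3 -m creep '[[0,0,0,0,0,0.08,1],[0,0,0,0,0,0.08,1],[0,0,0,0,0,0.08,1],[0,0,0,0,0,0.08,1]]'
python3 -m creep '[[0,0,0,0,0,0.08,1],[0,0,0,0,0,0.08,1],[0,0,0,0,0,0.08,1],[0,0,0,0,0,0.08,1],[0,0,0,0,0,0.08,1],[0,0,0,0,0,0.08,1],[0,0,0,0,0,0.08,1],[0,0,0,0,0,0.08,1]]'
python3 -c "
from h import *
to(617,9.3,87,12.6); print(get_state()['wrist_torque'])"
```

```text
time_s: 13.12
position: [618.1, 9.2, 86.8]
eef_rot: [1.964, 2.452, 0.0]
contact_force: [-3.9, -0.0, 8.3]
opening: 12.1
time_s: 13.45
position: [618.0, 9.0, 86.8]
eef_rot: [2.333, 2.103, -0.0]
contact_force: [-5.3, -1.3, 10.3]
opening: 12.1
time_s: 14.12
position: [617.7, 8.8, 86.8]
eef_rot: [2.876, 1.263, -0.002]
contact_force: [-6.1, -1.7, 11.7]
opening: 12.3
t 14.12 pos [617.7   8.8  86.8] yaw -42.6 F [-6.1 -1.7 11.7] open 12.3
shift now [-0.1 -0.8 -0.2]
turn rv [-0.001  0.001 -0.963] shift after turn [ 0.6 -0.6 -0.2]
[-0.66511431  1.55976175  0.11445133]
```

```bash
T='from h import *
s=get_state(); print(yaw()[1], s["wrist_torque"][2])'
python3 -m creep '[[0,0,0,0,0,0.08,1],[0,0,0,0,0,0.08,1],[0,0,0,0,0,0.08,1],[0,0,0,0,0,0,1]]'; python3 -c "$T"
python3 -m creep '[[0,0,0,0,0,0.05,1],[0,0,0,0,0,0,1]]'; python3 -c "$T"
python3 -m creep '[[0,0,0,0,0,0.05,1],[0,0,0,0,0,0,1]]'; python3 -c "$T"
python3 -m creep '[[0,0,0,0,0,0.04,1],[0,0,0,0,0,0,1]]'; python3 -c "$T"
```

```text
time_s: 14.45
position: [617.6, 9.0, 86.9]
eef_rot: [3.007, 0.908, -0.002]
contact_force: [-7.0, -2.5, 12.6]
opening: 12.1
-56.41668903367065 0.07387528456533837
time_s: 14.62
position: [617.6, 9.0, 86.9]
eef_rot: [3.028, 0.835, -0.002]
contact_force: [-8.2, -2.2, 13.0]
opening: 12.4
-59.15381019455043 0.09994024734895604
time_s: 14.78
position: [617.6, 9.0, 86.9]
eef_rot: [3.048, 0.759, -0.002]
contact_force: [-7.6, -1.6, 12.9]
opening: 12.5
-62.0187619504323 0.1409371368957266
time_s: 14.95
position: [617.6, 9.0, 86.9]
eef_rot: [3.062, 0.699, -0.002]
contact_force: [-7.6, -2.8, 12.8]
opening: 12.5
-64.27587046976353 0.1068181040525695
```

```bash
T='from h import *
s=get_state(); print(yaw()[1], s["wrist_torque"][2])'
python3 -m creep '[[0,0,0,0,0,0.04,1],[0,0,0,0,0,0,1]]'; python3 -c "$T"
python3 -m creep '[[0,0,0,0,0,0.04,1],[0,0,0,0,0,0,1]]'; python3 -c "$T"
```

```text
time_s: 15.12
position: [617.6, 9.0, 86.9]
eef_rot: [3.076, 0.638, -0.002]
contact_force: [-7.5, -1.7, 12.8]
opening: 12.3
-66.57059321638336 0.14974460951982652
time_s: 15.28
position: [617.6, 9.0, 86.9]
eef_rot: [3.088, 0.576, -0.002]
contact_force: [-6.9, -1.6, 12.6]
opening: 12.1
-68.85920231034282 0.08907177361221774
```

```bash
T='from h import *
s=get_state(); print(yaw()[1], s["wrist_torque"])'
python3 -m creep '[[0,0,0,0,0,0.04,1],[0,0,0,0,0,0,1]]'; python3 -c "$T"
python3 -m creep '[[0,0,0,0,0,0.04,1],[0,0,0,0,0,0,1]]'; python3 -c "$T"
python3 -c "
from h import *
p,d=grab('wrist','w6'); cv2.imwrite('pics/crop6.png',cv2.resize(p[160:410,190:450],None,fx=2.3,fy=2.3,interpolation=cv2.INTER_CUBIC))"
```

```text
time_s: 15.45
position: [617.6, 9.0, 86.9]
eef_rot: [3.099, 0.514, -0.002]
contact_force: [-8.0, -1.9, 12.6]
opening: 12.3
-71.14626595786447 [-0.43090374  1.71226068  0.20192105]
time_s: 15.62
position: [617.5, 9.0, 86.9]
eef_rot: [3.108, 0.453, -0.002]
contact_force: [-7.2, -1.9, 13.5]
opening: 12.4
-73.42741429822387 [-0.44522638  1.75664069  0.23984239]
```

View pics/crop6.png

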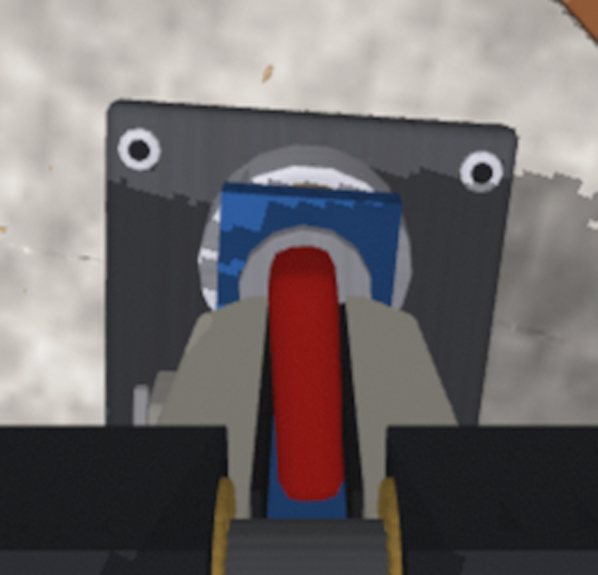

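```bash
T='from h import *
s=get_state(); print(yaw()[1], s["wrist_torque"])'
python3 -m creep '[[0,0,0,0,0,0.04,1],[0,0,0,0,0,0.02,1],[0,0,0,0,0,0,1]]' 60; python3 -c "$T"
python3 -m creep '[[0,0,0,0,0,0.04,1],[0,0,0,0,0,0.02,1],[0,0,0,0,0,0,1]]'; python3 -c "$T"
python3 -m creep '[[0,0,0,0,0,0,1],[0,0,0,0,0,0,1]]'; python3 -c "$T
p,d=grab('wrist','w7'); cv2.imwrite('pics/crop7.png',cv2.resize(p[160:410,190:450],None,fx=2.3,fy=2.3,interpolation=cv2.INTER_CUBIC))"
```

```text
time_s: 15.92
position: [617.5, 9.0, 86.9]
eef_rot: [3.12, 0.361, -0.002]
contact_force: [-8.2, -2.2, 13.6]
opening: 12.3
-76.79218714629768 [-0.4311458   1.88333013  0.36287906]
time_s: 16.17
position: [617.4, 9.0, 86.9]
eef_rot: [3.129, 0.268, -0.002]
contact_force: [-8.5, -2.1, 13.3]
opening: 12.6
-80.21182885408581 [-0.46668503  1.94716365  0.53255935]
time_s: 16.33
position: [617.4, 9.0, 87.0]
eef_rot: [3.129, 0.27, -0.002]
contact_force: [-8.3, -2.1, 13.6]
opening: 12.3
-80.13933888598969 [-0.46798767  1.97429802  0.57575241]
```

View pics/crop7.png

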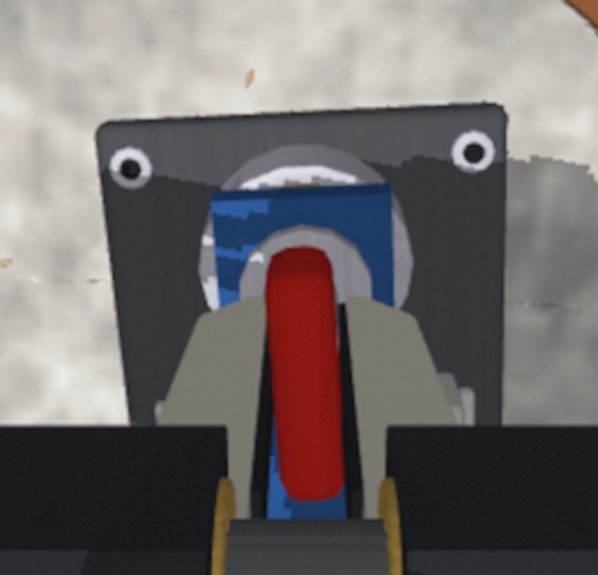

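```bash
python3 -m creep '[[0,0,0,0,0,0,0.6],[0,0,0,0,0,0,0.3],[0,0,0,0,0,0,0.1],[0,0,0,0,0,0,0.1],[0,0,-5,0,0,0,0.1],[0,0,-15,0,0,0,0.1],[0,0,-30,0,0,0,0.1],[0,0,-35,0,0,0,0.1]]'
python3 -m creep '[[-25,0,-15,0,0,0,0.1],[-25,0,0,0,0,0,0.1],[-25,0,0,0,0,0,0.1],[0,0,0,0,0,0,0.1],[0,0,0,0,0,0,0.1]]'
python3 -c "
from h import *
to(617,9,190)
grab('wrist','w8'); grab('top','top8')
a=cv2.imread('pics/w8.png')[0:360,140:500]; b=cv2.imread('pics/top8.png')[140:340,160:460]
cv2.imwrite('pics/fin.png',np.hstack([cv2.resize(a,(400,400)),cv2.resize(b,(400,400*2//3)).copy() if 0 else cv2.copyMakeBorder(cv2.resize(b,(400,267)),0,133,0,0,0)]))"
```

```text
time_s: 17.05
position: [617.0, 9.3, 170.5]
eef_rot: [-3.13, -0.268, 0.005]
contact_force: [0.5, -0.4, 0.3]
opening: 41.6
time_s: 17.47
position: [543.8, -3.6, 186.6]
eef_rot: [3.13, 0.267, 0.001]
contact_force: [0.7, 0.0, 0.7]
opening: 42.0
t 17.47 pos [543.8  -3.6 186.6] yaw -80.2 F [0.7 0.  0.7] open 42.0
shift now [74.3 -0.  -3.4]
```

View pics/fin.png

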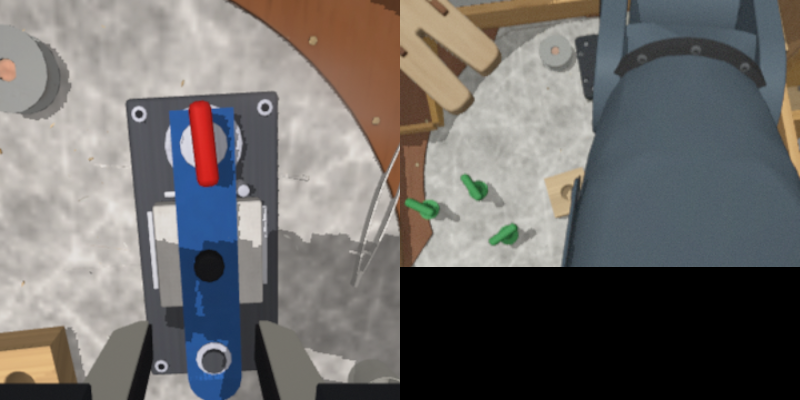

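```bash
python3 - <<'E'
from h import *
c=lambda x,y:(140+x*.9,y*.9)
g=lambda x,y,z=None:world('wrist','w8',*c(x,y),z)
print('depths',g(201,125),g(203,150),g(206,175))
an=lambda d:np.degrees(np.arctan2(d[1],d[0]))
a,b=g(201,108,95.5),g(207,180,95.5); print('handle',(a+b)/2,an(a-b),np.linalg.norm(a-b))
print('fixture',an(g(139,114,10)-g(161,366,10)),an(g(139,114,10)-g(265,107,10))-90)
print('strap edges',an(g(171,115,42.5)-g(186,370,42.5)),an(g(235,112,42.5)-g(241,370,42.5)), 'pivot',g(213,359,56))
E
```

```text
depths [628.   11.8  96.8] [615.9   8.7  97. ] [603.6   5.   97.3]
handle [618.5   8.6  95.5] 14.64737527236298 36.3824133339173
fixture 12.557286307105468 12.714022812763801
strap edges 12.047981385900478 12.313063458989449 pivot [475.  -22.6  56. ]
```

```bash
python3 -c "
from h import *
print(finish_job())"
```

```text
the job is handed in; nothing more can be done
None
```

The job is handed in at about 17.5 s, and by my last checks the block is locked down. I swung the blue strap closed by its knob, carried the red-handled key to the strap eye and lowered it home. I then turned it clockwise to its stop, let go and backed the arm off.

**Strap:** it came up against the stop post, with the side force rising to 12 N. In the last picture it lies at 12.2° against the fixture's 12.6°, so it is closed within what I can measure.

**Collar:** it met the strap with a light upward force that stayed around 13 N while turning. The handle top reads 97 mm where 95.5 mm is expected. The same camera read 1.3 mm high on the key in its stand, so I take the collar as down.

**Turn:** the torque climbed from about 0.1 to 0.58 N m, well above the barrel's 0.06 N m friction, so it is at the stop.

**Bystanders:** I made no contact with the pot, spool, pliers, tweezers or green keys. The spool, tweezers and green keys looked undisturbed in the last pictures. The pot was only partly in view and the pliers were hidden, so I did not check those two.

**Disagreement:** the handle measured about 87° (1.53 rad) of turn, more than the 1.35 rad that the stop plus play would give. The handle also slipped a few degrees in the jaws at the end. I put the excess down to a few degrees of error in reading the angle and extra play in the loose fit, but I did not confirm that.

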